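Scoop the walnuts into the bowl

TASK

Take the scoop that stands in the wooden tray by its overhead grip, scoop up all three walnuts in one go and tip them into the round bowl (not the oblong dish), leaving the bowl where it stands and keeping your fingers off the nuts. Then set the scoop down level, back in the tray or on the worktop, and let go.

Things in the scene. Friction and masses are not known exactly. Their poses are not given: they have to be found in the camera images.
- scoop: Steel scoop standing level in the tray, 64 mm wide, mouth toward its own -x. Origin: middle of underside, z up. Lip edge x=-46 mm, 3 mm sill at x=-38, floor 2 mm, sides 32 high from x=2 to the back wall, x=51. Grip: dark wooden bar above, along x (-23 to 57), 16 wide, z 66 to 88; pinch it across y from above near x=15. Level or leaned back it keeps the nuts; mouth dipped 55 degrees they roll out.
- tray: Light wooden tray, fixed. Origin: centre of underside, x along its length. Inside 200 (x) by 76 mm, floor 5 thick, walls 42 high, -x end 57; ends lean out 8 degrees. The scoop stands in its +x half, nuts in the -x end nearer the robot. Slide the scoop along -x till its lip meets that end wall's foot (x=-100): it runs under the nuts; lean it back on its heel 15 to 20 degrees, lift.
- nut_a: Walnut in its shell, 26 mm across, 28 mm tall, 14 g, smooth, rolls easily; loose in the -x half of the tray. Origin: the foot end of its axis, on its surface; its own z runs along the axis.
- nut_b: As nut_a, another walnut.
- nut_c: As nut_a, a third walnut.
- bowl: White round bowl, open above, rim 136 mm across, 58 mm high, 0.45 kg, loose on the worktop beside an oblong white dish. Origin: centre of its underside, z up.
There are look-alikes about, which are no part of the job. Of the things that look like the bowl, the largest one is meant.

How it is judged:
By the outcome, as a careful person would: the job done as asked, in the order asked, and still so for the second after the job is handed in, with the robot touching nothing.
It also fails if it takes over 56 s, if anything falls off the work surface, if the arm or the gripper's body presses on something with over 40 N, if the wrist force passes 120 N, or if a joint passes its speed limit or range.

ROBOT

A 6-joint arm with a two-finger parallel gripper is mounted at the origin on a cart in front of the work surface, level with it; the furniture and walls round the work are solid. World frame = base frame: x ahead of the robot, y to its left, z up, the work surface at z = 0. Lengths are in mm, angles in rad, forces in N, time in s.
With the tool pointing down it reaches from about 325 to 900 mm from the base axis. Payload 6.1 kg.
Tool frame: the origin (TCP) lies where the fingers leave the gripper's body, on its centre line; the fingertips stand 70 mm ahead of it and the grasp point (between the pads) lies manip.pinch_z ahead of it (manip.pinch_z is the distance from the TCP to the grasp point, in mm); z points along the fingers, y is the line along which they close (so a half turn about z gives the same grasp; the last joint's range is limited). The gripper opens to 87 mm and grips with 3 to 60 N. Pads are 19 mm wide; open, the fingers measure 117 mm over their backs; the gripper's body (75 mm by 190 mm) begins 51 mm behind the grasp point.
Start: joints at [-1.297, 0.22, 1.526, -0, 1.395, -0.126], TCP at [243.264, -575.707, 292.238] pointing down, gripper open.
Joint ranges: [-2.98, 2.98], [-0.91, 2.08], [0.09, 2.57], [-1.24, 4.39], [0.2, 2.65], [-2.68, 2.68]. Speed limits (rad/s): [2.57, 2.57, 3.01, 3.14, 3.14, 3.14].

INTERFACE

Orientations are given as a 3x3 rotation matrix whose columns are the frame's x, y, z axes.
In Python, from cell import monitor, viewer, manip gives the robot as it stands. The module is installed in compiled form; this text tells all that it offers.
- The arm moves only by the tool carry_out, never from a script. Its argument "increments" is a list of rows, each an object of numbers: "rx", "ry", "rz": the turn, a rotation vector about the tool's x, y, z normalised to -1 to 1, where 1 is 60 degrees; "tx", "ty", "tz": the shift along the tool's x, y, z normalised to -1 to 1, where 1 is 20 cm; "fingers": the finger opening in mm, from 0 to 87. A call has exactly 8 rows; each row is the pose to reach, as a shift and turn from the pose commanded when the call began, along the tool's axes at that moment; what a row does not reach only later rows make up. A row lasts 1/8 s, in which the tool goes at most 62.5 mm and 10.7 degrees, less where a joint would pass 70% of its speed; a pose out of reach is approached as far as the arm can. A call with a number of a shift or a turn outside -1 to 1 is refused whole. A call with a gripper value outside its range is refused whole. The fingers move at their own pace and stop on an object; "newtons" is the grip in N (left out, the last holds). Time passes only in rows, so rows that repeat a pose let the fingers close, or fill a call up. It gives the time, the measured TCP pose, the force, the opening and the grip force at its end, in the units of the state.
- monitor.read_state(): the state, without advancing time (a new reading comes with each control period).
- viewer.camera(name): name is "scene" or "top" or "wrist"; returns the picture (400x640x3 uint8, blue, green, red); there is no depth.
- viewer.get_calibration(name): a dict with "mtx" (3x3 intrinsics, pixels), "k1" (the pictures are not rectified: a ray, as slopes to the right and down, at radius r is drawn at 1 + k1 r^2 times it, then the intrinsics apply), "xyz" and "attitude" of the camera in the world. Camera axes: x right, y down, z forward; pixel columns grow to the right and rows downward; lengths in mm; the calibration is good to about 2 mm. A picture is of the moment at which its call begins: read the wrist's pose just before it. get_calibration takes no time and is no camera call; for the wrist camera it gives the pose at the moment of the call.
- manip.job_done(): hands the job in; it is judged then, once.
The state is a dict: "time_s": time; "q": joint angles; "qvel": joint speeds; "tau": joint torques, N m; "position": TCP position; "eef_rot": TCP orientation; "ft_force": force on the tool from outside, world axes, zero at the start; "torque": the same for the moment, N m; "grip_width": finger opening in mm; "finger_force": force on a finger pad.
Only numpy, scipy, OpenCV 4.12 (cv2) and the standard library are available. Lean on these libraries where they do the work, as an engineer would, in place of code of your own. Each camera call takes 0.05 s, during which the arm holds its last target. There are 200 camera calls.

## Working session

There is one attempt and no reset: what is moved stays moved. The work goes in short steps, Python scripts to look and compute and a tool call to move; the robot and the scene stay as the last step left them, time stands still between calls to the robot, and variables do not carry over. Pictures are saved under pics/ and viewed, at most 10 in all, crops included, and the job is handed in when it is done.

Besides the shell and the picture viewer there is one more tool, called after "Emit:" as a command line: name --argument value ..., lists and objects as JSON in quotes. carry_out: Moves the arm, as the interface text tells. Its arguments: {"type":"object","properties":{"increments":{"type":"array"},"newtons":{"type":"number"}},"required":["increments"]}

```bash
mkdir -p pics; cat > h.py <<'E'
from cell import monitor, viewer, manip
import numpy as np, cv2
def cam(n):
    c=viewer.get_calibration(n); im=viewer.camera(n); return im,c
def ray(c,u,v):
    K=np.array(c['mtx'],float); k=np.array([[c['k1'],0,0,0]],float)
    d=np.array([c['k1'],0,0,0],float)
    p=cv2.undistortPoints(np.array([[[u,v]]],float),K,d)[0,0]
    return np.array(c['xyz'],float),np.array(c['attitude'],float)@np.array([p[0],p[1],1])
def onz(c,u,v,z):
    o,d=ray(c,u,v); return o+d*(z-o[2])/d[2]
E
python3 - <<'E'
from h import *
for n in('top','scene'):
    im,c=cam(n); cv2.imwrite(f'pics/{n}0.png',im); print(n,c)
s=monitor.read_state();print(s, manip.pinch_z)
E
```

```text
top {'mtx': array([[462.35969183,   0.        , 320.43518149],
       [  0.        , 462.35969183, 202.14361584],
       [  0.        ,   0.        ,   1.        ]]), 'k1': -0.029939563502075103, 'xyz': array([ 271.0607499 ,   15.60147191, 1050.86152721]), 'attitude': array([[-9.80011968e-05, -9.75622177e-01,  2.19456962e-01],
       [-9.99989993e-01, -8.85940762e-04, -4.38511342e-03],
       [ 4.47263977e-03, -2.19455196e-01, -9.75612327e-01]])}
scene {'mtx': array([[376.44463061,   0.        , 325.73602031],
       [  0.        , 376.44463061, 204.90460803],
       [  0.        ,   0.        ,   1.        ]]), 'k1': -0.008940250351053173, 'xyz': array([ 69.2208976 , 661.24755254, 679.68683542]), 'attitude': array([[-0.83464948, -0.36354619,  0.41375646],
       [-0.5505849 ,  0.53064934, -0.64441256],
       [ 0.01471414, -0.76566667, -0.64306924]])}
{'time_s': 0.1, 'q': array([-1.29709249e+00,  2.21116946e-01,  1.52748898e+00, -2.07557769e-06,
        1.39471967e+00, -1.26103561e-01]), 'qvel': array([ 1.43910864e-03, -1.81684621e-03, -2.56202969e-03,  1.61598785e-03,
        4.21165911e-05, -2.36507528e-04]), 'tau': array([ 1.61456421e-03, -4.95948064e+01, -3.88517547e+01,  7.03074457e-02,
        5.15964325e-02, -2.83288495e-05]), 'position': array([ 243.14984566, -575.28638807,  291.26942463]), 'eef_rot': array([[ 9.21135887e-01,  3.89240872e-01, -4.70381125e-04],
       [ 3.89241096e-01, -9.21134402e-01,  1.66788600e-03],
       [ 2.15925166e-04, -1.71944132e-03, -9.99998498e-01]]), 'ft_force': array([ 0.52983222, -0.23508245, -0.02688907]), 'torque': array([ 0.01805575, -0.01892501, -0.03894153]), 'finger_force': 0.0, 'grip_width': 87.24000720475189} 51.0
```

View pics/top0.png

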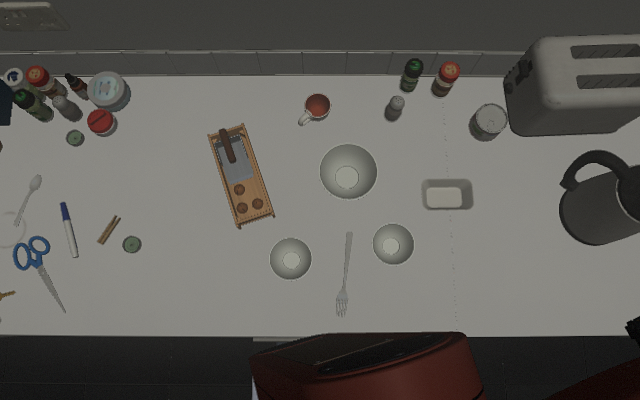

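View pics/scene0.png

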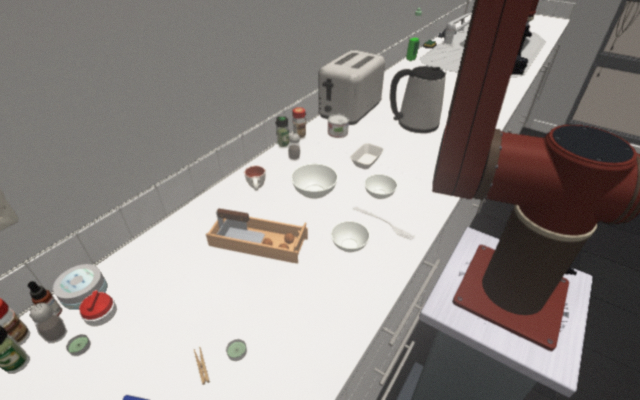

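The top view shows the tray with corners near (210,130), (243,124), (274,215) and (237,227). The scoop bar runs from (222,131) to (232,162), and the nuts are at (239,189), (242,208) and (257,204). The large bowl's rim is centred at about (348,171). The scene view agrees.

```bash
python3 - <<'E'
from h import *
im=cv2.imread('pics/top0.png'); c=viewer.get_calibration('top')
hsv=cv2.cvtColor(im,cv2.COLOR_BGR2HSV)
roi=np.zeros(im.shape[:2],np.uint8); roi[115:235,195:285]=255
wood=cv2.inRange(hsv,(5,70,60),(25,255,255))&roi
dark=cv2.inRange(hsv,(0,60,0),(20,255,95))&roi
cv2.imwrite('pics/crop1.png',cv2.resize(im[115:235,195:285],None,fx=5,fy=5,interpolation=cv2.INTER_CUBIC))
n,l,st,ce=cv2.connectedComponentsWithStats(dark)
for i in range(1,n):
    if st[i,4]>20:
        pts=np.argwhere(l==i)[:,::-1].astype(np.float32); r=cv2.minAreaRect(pts); print('dark',st[i],ce[i],r)
        b=cv2.boxPoints(r); z=88 if st[i,4]>130 else 19
        for z in(19,88): print(z,onz(c,*ce[i],z).round(1),[onz(c,*p,z).round(0)[:2].tolist() for p in b])
p=cv2.findNonZero(wood); r=cv2.minAreaRect(p); print('tray',r,[onz(c,*q,42).round(1)[:2].tolist() for q in cv2.boxPoints(r)])
# bowl
m=cv2.inRange(hsv,(0,0,0),(180,255,190)); 
sub=im[135:205,310:390]; g=cv2.cvtColor(sub,cv2.COLOR_BGR2GRAY)
print(g[36,::3])
for e in((319.5,171),(377.5,171),(348,143),(348,200)): print(onz(c,*e,58).round(1))
E
```

```text
dark [228 127  18  11  92] [235.95652174 131.97826087] ((236.3500213623047, 134.0500030517578), (11.067971229553223, 15.17893123626709), 71.56504821777344)
19 [673.5 211.2  19. ] [[675.0, 232.0], [688.0, 198.0], [661.0, 189.0], [649.0, 222.0]]
88 [646.6 198.1  88. ] [[648.0, 217.0], [660.0, 186.0], [635.0, 177.0], [624.0, 208.0]]
dark [210 129  38  90 502] [228.25896414 166.06175299] ((230.71096801757812, 172.79437255859375), (89.34728240966797, 17.695140838623047), 72.29956817626953)
19 [589.1 225.7  19. ] [[671.0, 276.0], [685.0, 236.0], [478.0, 165.0], [466.0, 203.0]]
88 [567.9 211.6  88. ] [[644.0, 258.0], [657.0, 222.0], [465.0, 155.0], [453.0, 190.0]]
dark [234 184  11  11  83] [238.89156627 189.15662651] ((239.0, 189.0), (10.0, 10.0), 90.0)
19 [533.6 198.7  19. ] [[546.0, 210.0], [546.0, 187.0], [522.0, 187.0], [522.0, 210.0]]
88 [516.1 186.5  88. ] [[528.0, 197.0], [528.0, 176.0], [505.0, 175.0], [505.0, 197.0]]
dark [252 198  11  11  90] [257.12222222 203.43333333] ((257.0, 203.0), (10.0, 10.0), 90.0)
19 [500.  155.7  19. ] [[513.0, 168.0], [513.0, 145.0], [489.0, 144.0], [489.0, 167.0]]
88 [484.7 146.3  88. ] [[497.0, 158.0], [497.0, 136.0], [475.0, 136.0], [475.0, 157.0]]
dark [238 211  36  18  81] [252.91358025 219.4691358 ] ((255.0623779296875, 218.52377319335938), (4.971602439880371, 38.073665618896484), 65.85445404052734)
19 [462.7 164.1  19. ] [[452.0, 201.0], [488.0, 123.0], [478.0, 118.0], [442.0, 196.0]]
88 [449.9 154.2  88. ] [[440.0, 188.0], [474.0, 116.0], [464.0, 111.0], [430.0, 184.0]]
tray ((240.0500030517578, 175.64999389648438), (99.2955093383789, 39.528465270996094), 71.56504821777344) [[657.6, 277.0], [688.5, 191.2], [465.2, 113.1], [437.0, 195.3]]
[139 139 137 149 109 118 127 136 142 135 148 148 147 149 148 148 135 124
 114 104  93  86  77 139 138 137 137]
[565.7  13.2  58. ]
[ 565.9 -116.6   58. ]
[632.  -51.4  58. ]
[499.3 -49.6  58. ]
```

View pics/crop1.png

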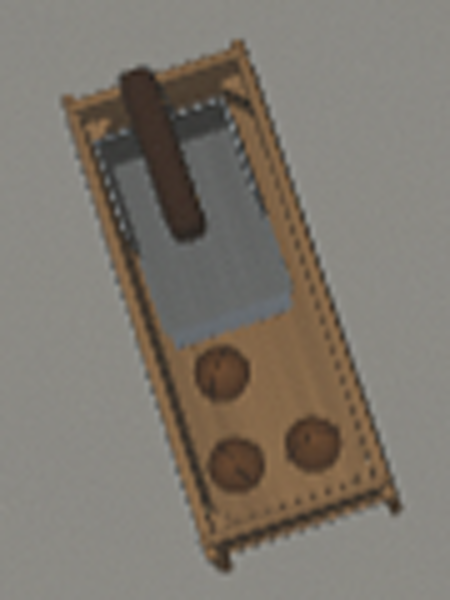

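The crop shows the scoop's mouth facing the nuts. The bar runs from crop (137,75) to (187,232), and the lip from crop (180,345) to (290,295). Next I compute the scoop pose and the shift to hover over it.

```bash
cat >> h.py <<'E'
def P(crop): return 195+crop[0]/5-.4,115+crop[1]/5-.4
def plan(tcp,R=None):
    s=monitor.read_state(); R0=np.array(s['eef_rot']); p=R0.T@(np.array(tcp)-s['position'])
    rv=np.zeros(3) if R is None else cv2.Rodrigues(R0.T@R)[0].ravel()
    return (p/200).round(3),(rv/np.radians(60)).round(3)
def Rdown(yaw):
    c,s=np.cos(yaw),np.sin(yaw); return np.array([[c,s,0],[s,-c,0],[0,0,-1.]])
E
python3 - <<'E'
from h import *
c=viewer.get_calibration('top')
a=onz(c,*P((140,70)),93);b=onz(c,*P((188,240)),93);print('bar',a,b,np.degrees(np.arctan2(*(a-b)[1::-1])),np.linalg.norm(a-b))
l=onz(c,*P((180,345)),6);r=onz(c,*P((290,300)),6);print('lip',l,r,(l+r)/2,np.linalg.norm(l-r))
for q in((215,375),(236,465),(313,445)):print(onz(c,*P(q),20))
# tray top corners
for q,z in(((68,100),42),((240,43),42),((215,568),57),((397,508),57)):print('tray',onz(c,*P(q),z))
for q,z in(((215,568),0),((397,508),0)):print('tray',onz(c,*P(q),z))
ax=(a-b)/np.linalg.norm(a-b); g=b+38*ax; print('grip',g)
print(plan([g[0]-20,g[1],292],Rdown(np.arctan2(ax[1],ax[0]))))
E
```

```text
bar [652.53418125 226.99511826  93.        ] [574.14641858 202.41455684  93.        ] 17.410199629853327 82.15135626394249
lip [550.34442631 220.94724642   6.        ] [572.23814449 170.17620535   6.        ] [561.2912854  195.56172589   6.        ] 55.290446798507986
[532.34010193 201.46392217  20.        ]
[490.03447377 190.21668379  20.        ]
[499.40569761 155.36928576  20.        ]
tray [658.07539028 270.94957959  42.        ]
tray [686.21890701 192.26376967  42.        ]
tray [436.33818251 191.40805841  57.        ]
tray [463.00624499 112.73983871  57.        ]
tray [445.81718276 201.49092726   0.        ]
tray [474.0147134  118.31092357   0.        ]
grip [610.40552759 213.78456187  93.        ]
(array([ 3.135e+00, -2.958e+00,  2.000e-03]), array([-0.002, -0.   ,  0.092]))
```

Emit:
carry_out --increments '[{"tx": 0.2,"ty": -0.18},{"tx": 0.42,"ty": -0.4},{"tx": 0.64,"ty": -0.6},{"tx": 0.86,"ty": -0.8},{"tx": 1,"ty": -0.95},{"tx": 1,"ty": -1},{"tx": 1,"ty": -1},{"tx": 1,"ty": -1}]'

```text
$.increments[0]: bad value
```

Emit:
carry_out --increments '[{"tx": 0.2,"ty": -0.2},{"tx": 0.42,"ty": -0.4},{"tx": 0.64,"ty": -0.6},{"tx": 0.86,"ty": -0.8},{"tx": 1,"ty": -0.95},{"tx": 1,"ty": -1},{"tx": 1,"ty": -1},{"tx": 1,"ty": -1}]'

```text
$.increments[0]: bad value
```

Emit:
carry_out --increments '[{"tx": 0.2,"ty": -0.18},{"tx": 0.4,"ty": -0.35},{"tx": 0.6,"ty": -0.52},{"tx": 0.75,"ty": -0.68},{"tx": 0.88,"ty": -0.8,"rz": 0.04},{"tx": 0.9,"ty": -0.9,"rz": 0.06},{"tx": 0.9,"ty": -0.9,"rz": 0.06},{"tx": 0.9,"ty": -0.9,"rz": 0.06}]'

```text
$.increments[0]: bad value
```

```bash
python3 - <<'E'
from h import *
s=monitor.read_state();print(s['time_s'],s['position'],s['eef_rot'],s['q'])
im,c=cam('wrist');cv2.imwrite('pics/w1.png',im);print(c)
E
```

```text
0.1 [ 243.14984566 -575.28638807  291.26942463] [[ 9.21135887e-01  3.89240872e-01 -4.70381125e-04]
 [ 3.89241096e-01 -9.21134402e-01  1.66788600e-03]
 [ 2.15925166e-04 -1.71944132e-03 -9.99998498e-01]] [-1.29709249e+00  2.21116946e-01  1.52748898e+00 -2.07557769e-06
  1.39471967e+00 -1.26103561e-01]
{'mtx': array([[287.31727008,   0.        , 316.66622667],
       [  0.        , 287.31727008, 199.71988673],
       [  0.        ,   0.        ,   1.        ]]), 'k1': 0.0005293574493487862, 'xyz': array([ 319.98978253, -543.04639216,  383.40686461]), 'attitude': array([[ 0.389661  , -0.87895811, -0.274949  ],
       [-0.92095655, -0.37248137, -0.11444061],
       [-0.00182488,  0.29780912, -0.95462369]])}
```

View pics/w1.png

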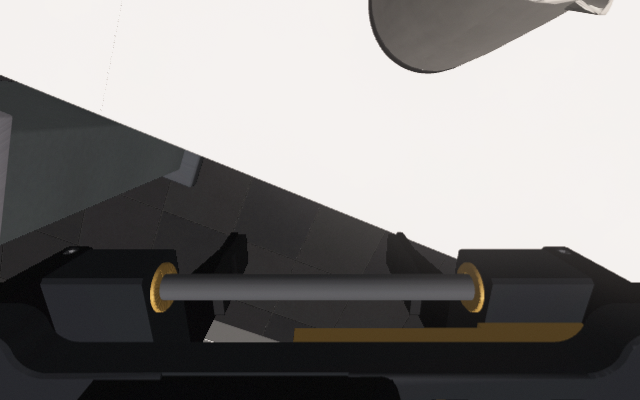

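The rows need every key filled in. The wrist view shows only the cart edge and the kettle, because the arm hasn't moved yet.

Emit:
carry_out --increments '[{"rx": 0,"ry": 0,"rz": 0,"tx": 0.2,"ty": -0.2,"tz": 0,"fingers": 87},{"rx": 0,"ry": 0,"rz": 0,"tx": 0.4,"ty": -0.4,"tz": 0,"fingers": 87},{"rx": 0,"ry": 0,"rz": 0,"tx": 0.6,"ty": -0.6,"tz": 0,"fingers": 87},{"rx": 0,"ry": 0,"rz": 0,"tx": 0.8,"ty": -0.8,"tz": 0,"fingers": 87},{"rx": 0,"ry": 0,"rz": 0,"tx": 1,"ty": -1,"tz": 0,"fingers": 87},{"rx": 0,"ry": 0,"rz": 0,"tx": 1,"ty": -1,"tz": 0,"fingers": 87},{"rx": 0,"ry": 0,"rz": 0,"tx": 1,"ty": -1,"tz": 0,"fingers": 87},{"rx": 0,"ry": 0,"rz": 0,"tx": 1,"ty": -1,"tz": 0,"fingers": 87}]'

```text
time_s: 1.15
position: [349.2, -314.7, 292.2]
eef_rot: [[0.922, 0.388, -0.0], [0.388, -0.922, -0.0], [-0.0, 0.0, -1.0]]
ft_force: [0.3, -0.2, 0.5]
grip_width: 87.0
finger_force: 0.0
```

Emit:
carry_out --increments '[{"rx": 0,"ry": 0,"rz": 0,"tx": 0.2,"ty": -0.2,"tz": 0,"fingers": 87},{"rx": 0,"ry": 0,"rz": 0,"tx": 0.4,"ty": -0.4,"tz": 0,"fingers": 87},{"rx": 0,"ry": 0,"rz": 0,"tx": 0.6,"ty": -0.6,"tz": 0,"fingers": 87},{"rx": 0,"ry": 0,"rz": 0,"tx": 0.8,"ty": -0.8,"tz": 0,"fingers": 87},{"rx": 0,"ry": 0,"rz": 0,"tx": 1,"ty": -1,"tz": 0,"fingers": 87},{"rx": 0,"ry": 0,"rz": 0,"tx": 1,"ty": -1,"tz": 0,"fingers": 87},{"rx": 0,"ry": 0,"rz": 0,"tx": 1,"ty": -1,"tz": 0,"fingers": 87},{"rx": 0,"ry": 0,"rz": 0,"tx": 1,"ty": -1,"tz": 0,"fingers": 87}]'

```text
time_s: 2.15
position: [455.8, -53.2, 292.1]
eef_rot: [[0.922, 0.387, -0.0], [0.387, -0.922, -0.0], [-0.0, 0.0, -1.0]]
ft_force: [0.4, -0.4, 0.6]
grip_width: 87.0
finger_force: 0.0
```

Emit:
carry_out --increments '[{"rx": 0,"ry": 0,"rz": 0,"tx": 0.2,"ty": -0.2,"tz": 0,"fingers": 87},{"rx": 0,"ry": 0,"rz": 0,"tx": 0.4,"ty": -0.4,"tz": 0,"fingers": 87},{"rx": 0,"ry": 0,"rz": 0.03,"tx": 0.6,"ty": -0.6,"tz": 0,"fingers": 87},{"rx": 0,"ry": 0,"rz": 0.06,"tx": 0.8,"ty": -0.8,"tz": 0,"fingers": 87},{"rx": 0,"ry": 0,"rz": 0.06,"tx": 0.95,"ty": -0.95,"tz": 0,"fingers": 87},{"rx": 0,"ry": 0,"rz": 0.06,"tx": 0.95,"ty": -0.95,"tz": 0,"fingers": 87},{"rx": 0,"ry": 0,"rz": 0.06,"tx": 0.95,"ty": -0.95,"tz": 0,"fingers": 87},{"rx": 0,"ry": 0,"rz": 0.06,"tx": 0.95,"ty": -0.95,"tz": 0,"fingers": 87}]'

```text
time_s: 3.15
position: [557.1, 195.6, 292.3]
eef_rot: [[0.945, 0.328, -0.0], [0.328, -0.945, -0.0], [-0.0, 0.0, -1.0]]
ft_force: [-0.8, 1.1, 0.6]
grip_width: 86.7
finger_force: 0.0
```

```bash
python3 - <<'E'
from h import *
s=monitor.read_state();print(s['time_s'],s['position'],s['eef_rot'],s['q'])
im,c=cam('wrist');cv2.imwrite('pics/w2.png',im);np.savez('w2.npz',**c)
E
```

```text
3.15 [557.08830321 195.56402319 292.30211459] [[ 9.44545573e-01  3.28380340e-01 -1.09563051e-04]
 [ 3.28380284e-01 -9.44545531e-01 -3.59628590e-04]
 [-2.21582249e-04  3.03707247e-04 -9.99999929e-01]] [ 2.04238352e-01  1.38600147e-01  1.61953364e+00 -3.35796212e-04
  1.38363910e+00  1.44050889e+00]
```

View pics/w2.png

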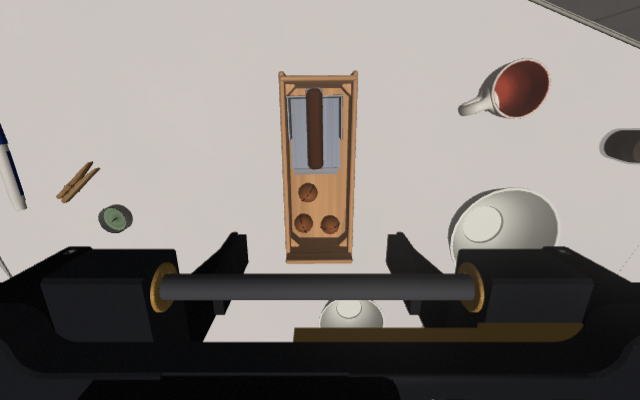

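The wrist view shows the tray from (280,75)/(356,76) down to (288,260)/(352,260). The bar runs from (314,90) to (316,167), the lip is near row 173, and the nuts are at (308,192), (303,223) and (330,225).

```bash
python3 - <<'E'
from h import *
c=np.load('w2.npz')
c={k:(c[k] if c[k].ndim else float(c[k])) for k in c}
f=lambda u,v,z:onz(c,u,v,z).round(1)
a,b=f(314.3,90,93),f(315.8,168,93);print('bar',a,b,np.linalg.norm(a-b),np.degrees(np.arctan2(*(a-b)[1::-1])))
l,r=f(292,173,7),f(340,173,7);print('lip',l,r,np.linalg.norm(l-r),(l+r)/2)
t=[f(280,76,42),f(356,77,42),f(287,262,57),f(353,262,57)];print(t)
print('tray yaw', np.degrees(np.arctan2(*((t[0]+t[1]-t[2]-t[3])[1::-1]))))
for u,v in((308,192),(303,223),(330,225)):print('nut',f(u,v,19))
E
```

```text
bar [652.2 231.   93. ] [581.8 205.1  93. ] 75.01313218363843 20.198454109672447
lip [549.  227.6   7. ] [570.1 167.    7. ] 64.16829435165002 [559.55 197.3    7.  ]
[array([656.2, 272.8,  42. ]), array([682.8, 193.4,  42. ]), array([447.8, 197.7,  57. ]), array([475.6, 117.9,  57. ])]
tray yaw 19.918878577953688
nut [534.3 199.7  19. ]
nut [490.4 192.1  19. ]
nut [499.7 156.2  19. ]
```

```bash
python3 -c "
from h import *
print(plan([617.2,218.2,133],Rdown(np.radians(20))))"
```

```text
(array([ 0.321, -0.007,  0.797]), array([ 0.   , -0.   , -0.014]))
```

Emit:
carry_out --increments '[{"rx": 0,"ry": 0,"rz": -0.014,"tx": 0.12,"ty": 0,"tz": 0.05,"fingers": 87},{"rx": 0,"ry": 0,"rz": -0.014,"tx": 0.25,"ty": -0.007,"tz": 0.15,"fingers": 87},{"rx": 0,"ry": 0,"rz": -0.014,"tx": 0.321,"ty": -0.007,"tz": 0.3,"fingers": 87},{"rx": 0,"ry": 0,"rz": -0.014,"tx": 0.321,"ty": -0.007,"tz": 0.45,"fingers": 87},{"rx": 0,"ry": 0,"rz": -0.014,"tx": 0.321,"ty": -0.007,"tz": 0.6,"fingers": 87},{"rx": 0,"ry": 0,"rz": -0.014,"tx": 0.321,"ty": -0.007,"tz": 0.72,"fingers": 87},{"rx": 0,"ry": 0,"rz": -0.014,"tx": 0.321,"ty": -0.007,"tz": 0.797,"fingers": 87},{"rx": 0,"ry": 0,"rz": -0.014,"tx": 0.321,"ty": -0.007,"tz": 0.797,"fingers": 87}]'

```text
time_s: 4.2
position: [616.5, 219.2, 131.8]
eef_rot: [[0.939, 0.344, -0.002], [0.344, -0.939, -0.001], [-0.002, -0.0, -1.0]]
ft_force: [0.4, -0.7, 0.5]
grip_width: 86.9
finger_force: 0.0
```

Emit:
carry_out --increments '[{"rx": 0,"ry": 0,"rz": 0,"tx": 0,"ty": 0,"tz": 0,"fingers": 50},{"rx": 0,"ry": 0,"rz": 0,"tx": 0,"ty": 0,"tz": 0,"fingers": 30},{"rx": 0,"ry": 0,"rz": 0,"tx": 0,"ty": 0,"tz": 0,"fingers": 20},{"rx": 0,"ry": 0,"rz": 0,"tx": 0,"ty": 0,"tz": 0,"fingers": 10},{"rx": 0,"ry": 0,"rz": 0,"tx": 0,"ty": 0,"tz": 0,"fingers": 5},{"rx": 0,"ry": 0,"rz": 0,"tx": 0,"ty": 0,"tz": 0,"fingers": 5},{"rx": 0,"ry": 0,"rz": 0,"tx": 0,"ty": 0,"tz": 0,"fingers": 5},{"rx": 0,"ry": 0,"rz": 0,"tx": 0,"ty": 0,"tz": 0,"fingers": 5}]' --newtons 55

```text
time_s: 5.2
position: [617.2, 219.9, 132.8]
eef_rot: [[0.939, 0.344, -0.0], [0.344, -0.939, -0.0], [-0.0, 0.0, -1.0]]
ft_force: [-0.5, -0.0, -1.1]
grip_width: 15.5
finger_force: 55.1
```

Emit:
carry_out --increments '[{"rx": 0,"ry": 0,"rz": 0,"tx": -0.02,"ty": 0.005,"tz": 0.003,"fingers": 5},{"rx": 0,"ry": 0,"rz": 0,"tx": -0.06,"ty": 0.01,"tz": 0.003,"fingers": 5},{"rx": 0,"ry": 0,"rz": 0,"tx": -0.1,"ty": 0.016,"tz": 0.003,"fingers": 5},{"rx": 0,"ry": 0,"rz": 0,"tx": -0.14,"ty": 0.016,"tz": 0.003,"fingers": 5},{"rx": 0,"ry": 0,"rz": 0,"tx": -0.18,"ty": 0.016,"tz": 0.003,"fingers": 5},{"rx": 0,"ry": 0,"rz": 0,"tx": -0.22,"ty": 0.016,"tz": 0.003,"fingers": 5},{"rx": 0,"ry": 0,"rz": 0,"tx": -0.26,"ty": 0.016,"tz": 0.003,"fingers": 5},{"rx": 0,"ry": 0,"rz": 0,"tx": -0.3,"ty": 0.016,"tz": 0.003,"fingers": 5}]'

```text
time_s: 6.2
position: [561.8, 196.2, 132.6]
eef_rot: [[0.939, 0.344, 0.001], [0.344, -0.939, 0.0], [0.001, 0.0, -1.0]]
ft_force: [3.7, 0.8, 4.7]
grip_width: 15.1
finger_force: 55.0
```

Emit:
carry_out --increments '[{"rx": 0,"ry": 0,"rz": 0,"tx": -0.025,"ty": 0,"tz": 0,"fingers": 5},{"rx": 0,"ry": 0,"rz": 0,"tx": -0.05,"ty": 0,"tz": 0,"fingers": 5},{"rx": 0,"ry": 0,"rz": 0,"tx": -0.07,"ty": 0,"tz": 0,"fingers": 5},{"rx": 0,"ry": 0,"rz": 0,"tx": -0.09,"ty": 0,"tz": 0,"fingers": 5},{"rx": 0,"ry": 0,"rz": 0,"tx": -0.11,"ty": 0,"tz": 0,"fingers": 5},{"rx": 0,"ry": 0,"rz": 0,"tx": -0.125,"ty": 0,"tz": 0,"fingers": 5},{"rx": 0,"ry": 0,"rz": 0,"tx": -0.135,"ty": 0,"tz": 0,"fingers": 5},{"rx": 0,"ry": 0,"rz": 0,"tx": -0.14,"ty": 0,"tz": 0,"fingers": 5}]'

```text
time_s: 7.2
position: [536.0, 186.7, 132.6]
eef_rot: [[0.939, 0.344, 0.001], [0.344, -0.939, 0.0], [0.001, 0.0, -1.0]]
ft_force: [3.9, 0.3, 5.3]
grip_width: 15.7
finger_force: 55.0
```

```bash
python3 - <<'E'
from h import *
im,c=cam('wrist');im2,_=cam('top')
a=cv2.resize(im[0:260,220:420],None,fx=2.2,fy=2.2,interpolation=cv2.INTER_CUBIC);b=cv2.resize(im2[140:235,205:285],None,fx=4,fy=4,interpolation=cv2.INTER_CUBIC)
b=cv2.copyMakeBorder(b,0,a.shape[0]-b.shape[0],0,0,cv2.BORDER_CONSTANT)
cv2.imwrite('pics/w3.png',np.hstack([a,b]))
E
```

```text
(no output)
```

View pics/w3.png

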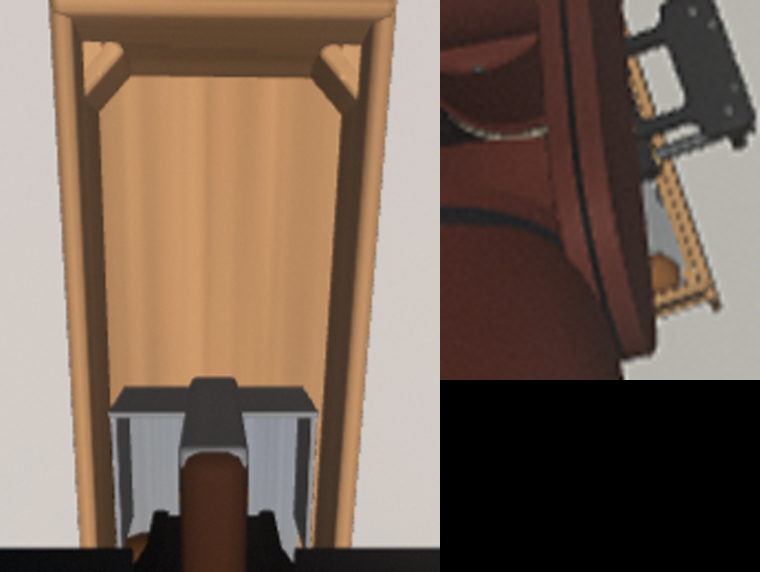

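The scoop is centred, the nuts are riding up onto it, and there is no wall contact yet. I keep sliding slowly.

Emit:
carry_out --increments '[{"rx": 0,"ry": 0,"rz": 0,"tx": -0.01,"ty": 0,"tz": 0,"fingers": 5},{"rx": 0,"ry": 0,"rz": 0,"tx": -0.015,"ty": 0,"tz": 0,"fingers": 5},{"rx": 0,"ry": 0,"rz": 0,"tx": -0.02,"ty": 0,"tz": 0,"fingers": 5},{"rx": 0,"ry": 0,"rz": 0,"tx": -0.025,"ty": 0,"tz": 0,"fingers": 5},{"rx": 0,"ry": 0,"rz": 0,"tx": -0.03,"ty": 0,"tz": 0,"fingers": 5},{"rx": 0,"ry": 0,"rz": 0,"tx": -0.035,"ty": 0,"tz": 0,"fingers": 5},{"rx": 0,"ry": 0,"rz": 0,"tx": -0.038,"ty": 0,"tz": 0,"fingers": 5},{"rx": 0,"ry": 0,"rz": 0,"tx": -0.04,"ty": 0,"tz": 0,"fingers": 5}]'

```text
time_s: 8.3
position: [530.0, 184.4, 133.3]
eef_rot: [[0.939, 0.344, 0.005], [0.344, -0.939, 0.001], [0.005, 0.0, -1.0]]
ft_force: [7.2, 2.1, 4.7]
grip_width: 15.1
finger_force: 55.0
```

Emit:
carry_out --increments '[{"rx": 0,"ry": 0,"rz": 0,"tx": -0.005,"ty": 0,"tz": 0,"fingers": 5},{"rx": 0,"ry": 0,"rz": 0,"tx": -0.01,"ty": 0,"tz": 0,"fingers": 5},{"rx": 0,"ry": 0,"rz": 0,"tx": -0.015,"ty": 0,"tz": 0,"fingers": 5},{"rx": 0,"ry": 0,"rz": 0,"tx": -0.02,"ty": 0,"tz": 0,"fingers": 5},{"rx": 0,"ry": 0,"rz": 0,"tx": -0.02,"ty": 0,"tz": 0,"fingers": 5},{"rx": 0,"ry": 0,"rz": 0,"tx": -0.02,"ty": 0,"tz": 0,"fingers": 5},{"rx": 0,"ry": 0,"rz": 0,"tx": -0.02,"ty": 0,"tz": 0,"fingers": 5},{"rx": 0,"ry": 0,"rz": 0,"tx": -0.02,"ty": 0,"tz": 0,"fingers": 5}]'

```text
time_s: 9.3
position: [528.1, 183.5, 134.6]
eef_rot: [[0.939, 0.344, 0.01], [0.344, -0.939, 0.003], [0.01, 0.001, -1.0]]
ft_force: [10.4, 3.6, 5.2]
grip_width: 15.3
finger_force: 55.0
```

Force is rising and motion has stopped after about 95 mm, so the lip is against the wall foot. I lean back 18° about the heel.

Emit:
carry_out --increments '[{"rx": 0,"ry": -0.0375,"rz": 0,"tx": 0.023,"ty": 0,"tz": -0.007,"fingers": 5},{"rx": 0,"ry": -0.075,"rz": 0,"tx": 0.049,"ty": 0,"tz": -0.012,"fingers": 5},{"rx": 0,"ry": -0.1125,"rz": 0,"tx": 0.075,"ty": 0,"tz": -0.016,"fingers": 5},{"rx": 0,"ry": -0.15,"rz": 0,"tx": 0.101,"ty": 0,"tz": -0.02,"fingers": 5},{"rx": 0,"ry": -0.1875,"rz": 0,"tx": 0.127,"ty": 0,"tz": -0.022,"fingers": 5},{"rx": 0,"ry": -0.225,"rz": 0,"tx": 0.153,"ty": 0,"tz": -0.024,"fingers": 5},{"rx": 0,"ry": -0.2625,"rz": 0,"tx": 0.18,"ty": 0,"tz": -0.024,"fingers": 5},{"rx": 0,"ry": -0.3,"rz": 0,"tx": 0.206,"ty": 0,"tz": -0.024,"fingers": 5}]'

```text
time_s: 10.3
position: [562.1, 196.3, 135.8]
eef_rot: [[0.891, 0.345, -0.294], [0.327, -0.939, -0.108], [-0.313, -0.0, -0.95]]
ft_force: [0.8, 0.2, 1.0]
grip_width: 15.6
finger_force: 55.0
```

```bash
python3 - <<'E'
from h import *
s=monitor.read_state();print(s['position'],s['eef_rot'].round(3),s['ft_force'])
im,c=cam('wrist');im2,_=cam('scene');im3,_=cam('top')
r=lambda a,f:cv2.resize(a,None,fx=f,fy=f,interpolation=cv2.INTER_CUBIC)
a=r(im[0:260,220:420],1.6);b=r(im2[170:290,190:330],2.6);d=r(im3[120:240,200:290],2.5)
w=np.zeros((430,780,3),np.uint8);x=0
for i in(a,b,d):
    h,l=i.shape[:2];l=min(l,780-x);w[:min(h,430),x:x+l]=i[:430,:l];x+=l
cv2.imwrite('pics/w4.png',w)
E
```

```text
[562.08336009 196.31859484 135.77280395] [[ 0.891  0.345 -0.294]
 [ 0.327 -0.939 -0.108]
 [-0.313 -0.    -0.95 ]] [0.83720109 0.2131798  1.00125977]
```

View pics/w4.png

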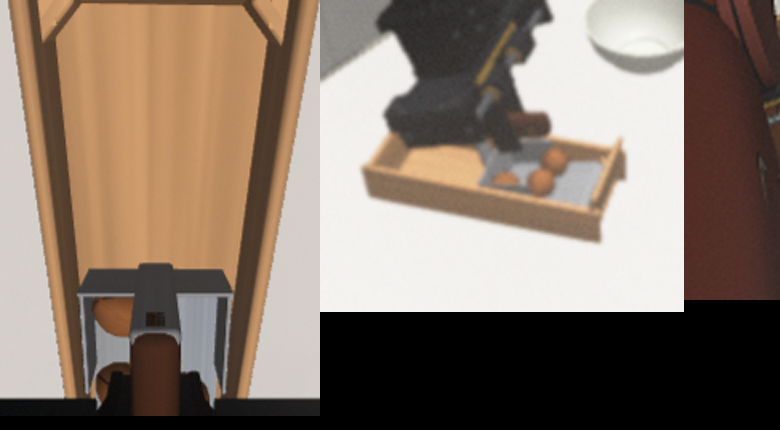

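All three nuts sit in the leaned-back scoop, which the scene view shows clearly. Now I lift straight up.

Emit:
carry_out --increments '[{"rx": 0,"ry": 0,"rz": 0,"tx": -0.009,"ty": 0,"tz": -0.028,"fingers": 5},{"rx": 0,"ry": 0,"rz": 0,"tx": -0.031,"ty": 0,"tz": -0.095,"fingers": 5},{"rx": 0,"ry": 0,"rz": 0,"tx": -0.063,"ty": 0,"tz": -0.19,"fingers": 5},{"rx": 0,"ry": 0,"rz": 0,"tx": -0.094,"ty": 0,"tz": -0.285,"fingers": 5},{"rx": 0,"ry": 0,"rz": 0,"tx": -0.125,"ty": 0,"tz": -0.38,"fingers": 5},{"rx": 0,"ry": 0,"rz": 0,"tx": -0.15,"ty": 0,"tz": -0.456,"fingers": 5},{"rx": 0,"ry": 0,"rz": 0,"tx": -0.169,"ty": 0,"tz": -0.513,"fingers": 5},{"rx": 0,"ry": 0,"rz": 0,"tx": -0.172,"ty": 0,"tz": -0.5225,"fingers": 5}]'

```text
time_s: 11.45
position: [563.1, 196.7, 248.1]
eef_rot: [[0.893, 0.344, -0.289], [0.328, -0.939, -0.106], [-0.308, 0.0, -0.952]]
ft_force: [-0.3, 0.2, -3.0]
grip_width: 15.6
finger_force: 55.0
```

```bash
cat >> h.py <<'E'
def Rp(yaw,phi):  # phi>0 leaned back
    y=np.radians(yaw);u=np.array([np.cos(y),np.sin(y),0]);n=np.array([-u[1],u[0],0])
    return cv2.Rodrigues(n*np.radians(phi))[0]@Rdown(y)
def tcp_for_lip(lip,yaw,phi):
    # lip rel TCP in scoop axes (-61,-128) ; tool axes (-61,0,+128)
    return np.array(lip)-Rp(yaw,phi)@np.array([-61,0,128.])
def rows(poses):
    for p,R in poses:
        a,b=plan(p,R); print('t',a,'r',b)
E
python3 - <<'E'
from h import *
s=monitor.read_state();print(s['position'],s['q'].round(2),s['ft_force'])
p0=s['position'];p1=tcp_for_lip([570,-40,104],70,18);p1[2]=240;print(p1)
for f in(.05,.15,.3,.5,.7,.85,.95,1): rows([(p0+f*(p1-p0),Rp(20+50*f,18))])
E
```

```text
[563.08834386 196.65626869 248.11256649] [ 0.22  0.39  1.42 -0.04  1.64  1.45] [-0.2584617   0.20004062 -2.97782321]
[603.37043435  51.68451484 240.        ]
t [-0.002  0.037  0.003] r [-0.012 -0.001 -0.037]
t [-0.007  0.112  0.009] r [-0.038 -0.001 -0.117]
t [-0.014  0.225  0.017] r [-0.076 -0.001 -0.236]
t [-0.023  0.375  0.029] r [-0.128 -0.001 -0.394]
t [-0.032  0.525  0.04 ] r [-0.179 -0.001 -0.553]
t [-0.038  0.637  0.049] r [-0.217 -0.001 -0.672]
t [-0.043  0.712  0.054] r [-0.243 -0.001 -0.751]
t [-0.045  0.75   0.057] r [-0.256 -0.001 -0.79 ]
```

Emit:
carry_out --increments '[{"rx": -0.006,"ry": 0,"rz": -0.02,"tx": -0.001,"ty": 0.018,"tz": 0.002,"fingers": 5},{"rx": -0.02,"ry": 0,"rz": -0.06,"tx": -0.003,"ty": 0.056,"tz": 0.004,"fingers": 5},{"rx": -0.038,"ry": 0,"rz": -0.117,"tx": -0.007,"ty": 0.112,"tz": 0.009,"fingers": 5},{"rx": -0.057,"ry": 0,"rz": -0.177,"tx": -0.01,"ty": 0.169,"tz": 0.013,"fingers": 5},{"rx": -0.076,"ry": 0,"rz": -0.236,"tx": -0.014,"ty": 0.225,"tz": 0.017,"fingers": 5},{"rx": -0.096,"ry": 0,"rz": -0.296,"tx": -0.018,"ty": 0.281,"tz": 0.022,"fingers": 5},{"rx": -0.115,"ry": 0,"rz": -0.355,"tx": -0.021,"ty": 0.338,"tz": 0.026,"fingers": 5},{"rx": -0.128,"ry": 0,"rz": -0.394,"tx": -0.023,"ty": 0.375,"tz": 0.029,"fingers": 5}]'

```text
time_s: 12.45
position: [582.4, 123.3, 241.6]
eef_rot: [[0.67, 0.709, -0.22], [0.674, -0.705, -0.219], [-0.311, -0.001, -0.95]]
ft_force: [0.0, -0.5, -2.0]
grip_width: 15.7
finger_force: 55.0
```

```bash
python3 - <<'E'
from h import *
p1=tcp_for_lip([570,-40,104],70,18);print(p1,p1-[0,0,104])
rows([(p1,Rp(70,18))])
E
```

```text
[603.37043435  51.68451484 206.88519743] [603.37043435  51.68451484 102.88519743]
t [-0.117  0.327  0.221] r [-0.13   0.002 -0.394]
```

Emit:
carry_out --increments '[{"rx": -0.02,"ry": 0,"rz": -0.06,"tx": -0.018,"ty": 0.05,"tz": 0.033,"fingers": 5},{"rx": -0.04,"ry": 0,"rz": -0.12,"tx": -0.035,"ty": 0.1,"tz": 0.066,"fingers": 5},{"rx": -0.06,"ry": 0,"rz": -0.18,"tx": -0.053,"ty": 0.15,"tz": 0.1,"fingers": 5},{"rx": -0.08,"ry": 0,"rz": -0.24,"tx": -0.07,"ty": 0.2,"tz": 0.133,"fingers": 5},{"rx": -0.1,"ry": 0,"rz": -0.3,"tx": -0.088,"ty": 0.25,"tz": 0.166,"fingers": 5},{"rx": -0.115,"ry": 0,"rz": -0.35,"tx": -0.104,"ty": 0.29,"tz": 0.196,"fingers": 5},{"rx": -0.127,"ry": 0,"rz": -0.383,"tx": -0.113,"ty": 0.317,"tz": 0.214,"fingers": 5},{"rx": -0.13,"ry": 0,"rz": -0.394,"tx": -0.117,"ty": 0.327,"tz": 0.221,"fingers": 5}]'

```text
time_s: 13.45
position: [602.9, 51.9, 206.8]
eef_rot: [[0.326, 0.939, -0.107], [0.893, -0.343, -0.291], [-0.31, -0.001, -0.951]]
ft_force: [-0.9, -0.2, -2.2]
grip_width: 15.2
finger_force: 55.0
```

```bash
python3 - <<'E'
from h import *
s=monitor.read_state();print(s['position'],s['q'].round(2))
im2,_=cam('scene');im,_=cam('wrist')
r=lambda a,f:cv2.resize(a,None,fx=f,fy=f,interpolation=cv2.INTER_CUBIC)
cv2.imwrite('pics/w5.png',np.hstack([r(im2[100:270,210:400],2.2)[:370],r(im[0:260,220:420],1.5)[:370]]))
rows([(tcp_for_lip([570,-40,z],70,f),Rp(70,f)) for f,z in((14,98),(9,92),(4,86),(-1,80),(-6,76),(-11,72),(-16,70),(-21,68))])
E
```

```text
[602.90958989  51.94313544 206.77934741] [ 0.08  0.35  1.56 -0.29  1.38  0.51]
t [-0.037  0.002  0.011] r [-0.     0.068 -0.002]
t [-0.086  0.002  0.02 ] r [-0.     0.151 -0.002]
t [-0.137  0.002  0.034] r [-0.     0.234 -0.002]
t [-0.189  0.002  0.053] r [-0.     0.318 -0.002]
t [-0.244  0.002  0.067] r [ 0.     0.401 -0.002]
t [-0.3    0.002  0.087] r [ 0.     0.484 -0.002]
t [-0.358  0.003  0.104] r [ 0.     0.568 -0.002]
t [-0.416  0.003  0.125] r [ 0.     0.651 -0.002]
```

View pics/w5.png

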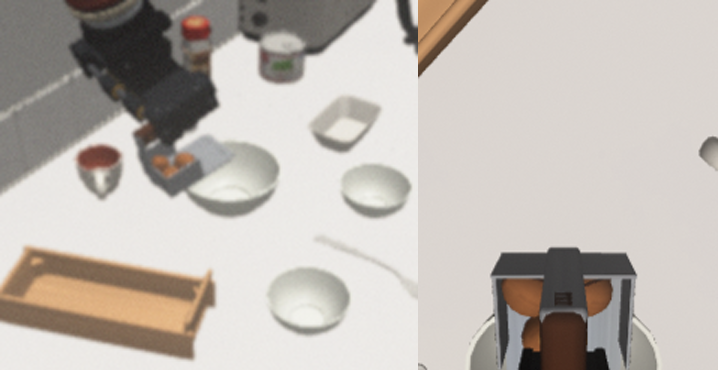

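The tray is empty, all three nuts are in the scoop, and the lip is over the big bowl. Next I tip the scoop about the lip.

Emit:
carry_out --increments '[{"rx": 0,"ry": 0.068,"rz": 0,"tx": -0.037,"ty": 0.002,"tz": 0.011,"fingers": 5},{"rx": 0,"ry": 0.151,"rz": 0,"tx": -0.086,"ty": 0.002,"tz": 0.02,"fingers": 5},{"rx": 0,"ry": 0.234,"rz": 0,"tx": -0.137,"ty": 0.002,"tz": 0.034,"fingers": 5},{"rx": 0,"ry": 0.318,"rz": 0,"tx": -0.189,"ty": 0.002,"tz": 0.053,"fingers": 5},{"rx": 0,"ry": 0.401,"rz": 0,"tx": -0.244,"ty": 0.002,"tz": 0.067,"fingers": 5},{"rx": 0,"ry": 0.484,"rz": 0,"tx": -0.3,"ty": 0.002,"tz": 0.087,"fingers": 5},{"rx": 0,"ry": 0.568,"rz": 0,"tx": -0.358,"ty": 0.002,"tz": 0.104,"fingers": 5},{"rx": 0,"ry": 0.651,"rz": 0,"tx": -0.416,"ty": 0.002,"tz": 0.125,"fingers": 5}]'

```text
time_s: 14.55
position: [574.0, -29.6, 210.5]
eef_rot: [[0.319, 0.939, 0.126], [0.876, -0.343, 0.338], [0.361, 0.003, -0.932]]
ft_force: [-1.1, 0.0, -1.5]
grip_width: 15.5
finger_force: 55.0
```

```bash
python3 - <<'E'
from h import *
s=monitor.read_state();print(s['position'],s['q'].round(2),tcp_for_lip([570,-40,68],70,-21))
rows([(tcp_for_lip([570,-40,z],70,f),Rp(70,f)) for f,z in((-26,67),(-32,66),(-38,65),(-44,64),(-50,63),(-56,62),(-61,62),(-61,62))])
E
```

```text
[574.03023209 -29.61075855 210.52413476] [-0.36  0.14  1.81  0.4   1.22 -0.16] [573.78866263 -29.59073497 209.35873951]
t [-0.061 -0.001 -0.014] r [ 0.003  0.08  -0.   ]
t [-0.134 -0.001 -0.032] r [ 0.003  0.18  -0.   ]
t [-0.208 -0.001 -0.043] r [ 0.003  0.28  -0.   ]
t [-0.284 -0.001 -0.045] r [0.003 0.38  0.   ]
t [-0.36  -0.001 -0.04 ] r [0.003 0.48  0.   ]
t [-0.435 -0.001 -0.027] r [0.003 0.58  0.   ]
t [-0.496 -0.001 -0.014] r [0.003 0.664 0.001]
t [-0.496 -0.001 -0.014] r [0.003 0.664 0.001]
```

Emit:
carry_out --increments '[{"rx": 0,"ry": 0.08,"rz": 0,"tx": -0.061,"ty": 0,"tz": -0.014,"fingers": 5},{"rx": 0,"ry": 0.18,"rz": 0,"tx": -0.134,"ty": 0,"tz": -0.032,"fingers": 5},{"rx": 0,"ry": 0.28,"rz": 0,"tx": -0.208,"ty": 0,"tz": -0.043,"fingers": 5},{"rx": 0,"ry": 0.38,"rz": 0,"tx": -0.284,"ty": 0,"tz": -0.045,"fingers": 5},{"rx": 0,"ry": 0.48,"rz": 0,"tx": -0.36,"ty": 0,"tz": -0.04,"fingers": 5},{"rx": 0,"ry": 0.58,"rz": 0,"tx": -0.435,"ty": 0,"tz": -0.027,"fingers": 5},{"rx": 0,"ry": 0.664,"rz": 0,"tx": -0.496,"ty": 0,"tz": -0.014,"fingers": 5},{"rx": 0,"ry": 0.664,"rz": 0,"tx": -0.496,"ty": 0,"tz": -0.014,"fingers": 5}]'

```text
time_s: 15.55
position: [541.4, -118.0, 175.5]
eef_rot: [[0.169, 0.939, 0.301], [0.456, -0.345, 0.82], [0.873, -0.002, -0.487]]
ft_force: [0.5, -0.7, -2.1]
grip_width: 15.8
finger_force: 55.0
```

Emit:
carry_out --increments '[{"rx": 0,"ry": 0,"rz": 0,"tx": 0,"ty": 0,"tz": 0,"fingers": 5},{"rx": 0,"ry": 0,"rz": 0,"tx": 0,"ty": 0,"tz": 0,"fingers": 5},{"rx": 0,"ry": 0,"rz": 0,"tx": 0,"ty": 0,"tz": 0,"fingers": 5},{"rx": 0,"ry": 0,"rz": 0,"tx": 0,"ty": 0,"tz": 0,"fingers": 5},{"rx": 0,"ry": 0,"rz": 0,"tx": 0,"ty": 0,"tz": 0,"fingers": 5},{"rx": 0,"ry": 0,"rz": 0,"tx": 0,"ty": 0,"tz": 0,"fingers": 5},{"rx": 0,"ry": 0,"rz": 0,"tx": 0,"ty": 0,"tz": 0,"fingers": 5},{"rx": 0,"ry": 0,"rz": 0,"tx": 0,"ty": 0,"tz": 0,"fingers": 5}]'

```text
time_s: 16.55
position: [542.0, -117.2, 177.1]
eef_rot: [[0.166, 0.939, 0.301], [0.457, -0.344, 0.82], [0.874, 0.002, -0.487]]
ft_force: [-0.4, 0.6, -0.9]
grip_width: 15.7
finger_force: 55.0
```

```bash
python3 - <<'E'
from h import *
s=monitor.read_state();print(s['position'],s['q'].round(2),s['eef_rot'].round(2),s['ft_force'])
im2,_=cam('scene');im,_=cam('wrist')
r=lambda a,f:cv2.resize(a,None,fx=f,fy=f,interpolation=cv2.INTER_CUBIC)
cv2.imwrite('pics/w6.png',np.hstack([r(im2[100:270,210:400],2.2)[:370],r(im[0:260,180:460],1.4)[:364].copy() if 0 else cv2.resize(im[:,:],(408,370))]))
E
```

```text
[ 541.99100955 -117.24943394  177.05358297] [-0.78  0.42  1.81  0.92  1.56 -0.77] [[ 0.17  0.94  0.3 ]
 [ 0.46 -0.34  0.82]
 [ 0.87  0.   -0.49]] [-0.37275101  0.55259155 -0.91046912]
```

View pics/w6.png

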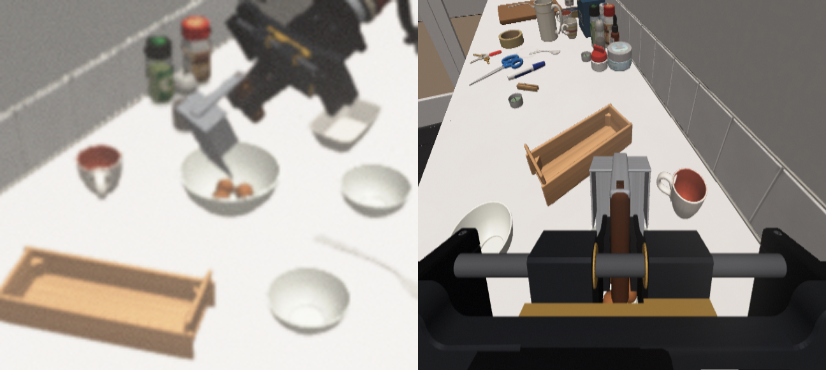

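The three nuts are lying in the big bowl and the scoop is empty. Now I lift out and level it.

```bash
python3 - <<'E'
from h import *
rows([(tcp_for_lip([570,-40,z],70,f),Rp(70,f)) for f,z in((-60,75),(-58,95),(-54,110),(-48,125),(-40,130),(-32,130),(-25,130),(-20,130))])
E
```

```text
t [ 0.069 -0.    -0.028] r [ 0.002 -0.015  0.001]
t [ 0.178 -0.    -0.065] r [ 0.002 -0.048  0.001]
t [ 0.286 -0.    -0.077] r [ 0.002 -0.115  0.   ]
t [ 0.412 -0.    -0.07 ] r [ 0.002 -0.215  0.   ]
t [ 0.507 -0.    -0.016] r [ 0.002 -0.348  0.   ]
t [ 0.57 -0.    0.06] r [ 0.002 -0.481 -0.   ]
t [ 0.617 -0.     0.134] r [ 0.003 -0.598 -0.   ]
t [ 0.644 -0.001  0.189] r [ 0.003 -0.681 -0.   ]
```

Emit:
carry_out --increments '[{"rx": 0,"ry": -0.015,"rz": 0,"tx": 0.069,"ty": 0,"tz": -0.028,"fingers": 5},{"rx": 0,"ry": -0.048,"rz": 0,"tx": 0.178,"ty": 0,"tz": -0.065,"fingers": 5},{"rx": 0,"ry": -0.115,"rz": 0,"tx": 0.286,"ty": 0,"tz": -0.077,"fingers": 5},{"rx": 0,"ry": -0.215,"rz": 0,"tx": 0.412,"ty": 0,"tz": -0.07,"fingers": 5},{"rx": 0,"ry": -0.348,"rz": 0,"tx": 0.507,"ty": 0,"tz": -0.016,"fingers": 5},{"rx": 0,"ry": -0.481,"rz": 0,"tx": 0.57,"ty": 0,"tz": 0.06,"fingers": 5},{"rx": 0,"ry": -0.598,"rz": 0,"tx": 0.617,"ty": 0,"tz": 0.134,"fingers": 5},{"rx": 0,"ry": -0.681,"rz": 0,"tx": 0.644,"ty": 0,"tz": 0.189,"fingers": 5}]'

```text
time_s: 17.65
position: [575.1, -25.9, 273.7]
eef_rot: [[0.321, 0.939, 0.121], [0.884, -0.343, 0.318], [0.34, 0.005, -0.94]]
ft_force: [0.2, -0.5, -1.7]
grip_width: 15.5
finger_force: 55.0
```

```bash
python3 - <<'E'
from h import *
s=monitor.read_state();p0=s['position'];R0=s['eef_rot'];print(s['time_s'],p0,R0.round(2))
p1=np.array([589,97,235.])
rows([(p0+f*(p1-p0),Rp(70-50*f,-20+20*f)) for f in(.06,.2,.35,.5,.65,.8,.95,1)])
E
```

```text
17.65 [575.11578839 -25.8920546  273.73249903] [[ 0.32  0.94  0.12]
 [ 0.88 -0.34  0.32]
 [ 0.34  0.01 -0.94]]
t [ 0.03  -0.009  0.023] r [-0.012 -0.018  0.048]
t [ 0.1   -0.029  0.077] r [-0.046 -0.065  0.159]
t [ 0.175 -0.051  0.135] r [-0.078 -0.114  0.28 ]
t [ 0.25  -0.073  0.193] r [-0.103 -0.163  0.403]
t [ 0.325 -0.095  0.251] r [-0.121 -0.21   0.528]
t [ 0.4   -0.117  0.309] r [-0.133 -0.255  0.654]
t [ 0.475 -0.139  0.366] r [-0.139 -0.298  0.782]
t [ 0.5   -0.147  0.386] r [-0.14  -0.312  0.825]
```

Emit:
carry_out --increments '[{"rx": -0.012,"ry": -0.018,"rz": 0.048,"tx": 0.03,"ty": -0.009,"tz": 0.023,"fingers": 5},{"rx": -0.046,"ry": -0.065,"rz": 0.159,"tx": 0.1,"ty": -0.029,"tz": 0.077,"fingers": 5},{"rx": -0.078,"ry": -0.114,"rz": 0.28,"tx": 0.175,"ty": -0.051,"tz": 0.135,"fingers": 5},{"rx": -0.103,"ry": -0.163,"rz": 0.403,"tx": 0.25,"ty": -0.073,"tz": 0.193,"fingers": 5},{"rx": -0.121,"ry": -0.21,"rz": 0.528,"tx": 0.325,"ty": -0.095,"tz": 0.251,"fingers": 5},{"rx": -0.133,"ry": -0.255,"rz": 0.654,"tx": 0.4,"ty": -0.117,"tz": 0.309,"fingers": 5},{"rx": -0.139,"ry": -0.298,"rz": 0.782,"tx": 0.475,"ty": -0.139,"tz": 0.366,"fingers": 5},{"rx": -0.14,"ry": -0.312,"rz": 0.825,"tx": 0.5,"ty": -0.147,"tz": 0.386,"fingers": 5}]'

```text
time_s: 18.65
position: [588.3, 97.7, 233.6]
eef_rot: [[0.941, 0.339, -0.003], [0.339, -0.941, 0.004], [-0.001, -0.005, -1.0]]
ft_force: [0.1, -0.1, -1.3]
grip_width: 15.7
finger_force: 55.0
```

```bash
python3 - <<'E'
from h import *
s=monitor.read_state();print(s['time_s'],s['position'],s['eef_rot'].round(3))
rows([([589,97,132.],Rp(20,0))])
E
```

```text
18.65 [588.27342388  97.71198422 233.62372855] [[ 0.941  0.339 -0.003]
 [ 0.339 -0.941  0.004]
 [-0.001 -0.005 -1.   ]]
t [0.003 0.007 0.508] r [-0.004  0.001 -0.003]
```

Emit:
carry_out --increments '[{"rx": 0,"ry": 0,"rz": 0,"tx": 0,"ty": 0,"tz": 0.05,"fingers": 5},{"rx": 0,"ry": 0,"rz": 0,"tx": 0,"ty": 0,"tz": 0.14,"fingers": 5},{"rx": 0,"ry": 0,"rz": 0,"tx": 0,"ty": 0,"tz": 0.23,"fingers": 5},{"rx": 0,"ry": 0,"rz": 0,"tx": 0,"ty": 0,"tz": 0.32,"fingers": 5},{"rx": 0,"ry": 0,"rz": 0,"tx": 0,"ty": 0,"tz": 0.4,"fingers": 5},{"rx": 0,"ry": 0,"rz": 0,"tx": 0,"ty": 0,"tz": 0.47,"fingers": 5},{"rx": 0,"ry": 0,"rz": 0,"tx": 0,"ty": 0,"tz": 0.51,"fingers": 5},{"rx": 0,"ry": 0,"rz": 0,"tx": 0,"ty": 0,"tz": 0.51,"fingers": 5}]'

```text
time_s: 19.65
position: [588.6, 96.2, 131.0]
eef_rot: [[0.94, 0.341, -0.002], [0.341, -0.94, 0.003], [-0.001, -0.004, -1.0]]
ft_force: [-1.4, -0.3, 0.0]
grip_width: 15.2
finger_force: 55.0
```

Emit:
carry_out --increments '[{"rx": 0,"ry": 0,"rz": 0,"tx": 0,"ty": 0,"tz": 0.005,"fingers": 5},{"rx": 0,"ry": 0,"rz": 0,"tx": 0,"ty": 0,"tz": 0.01,"fingers": 5},{"rx": 0,"ry": 0,"rz": 0,"tx": 0,"ty": 0,"tz": 0.015,"fingers": 5},{"rx": 0,"ry": 0,"rz": 0,"tx": 0,"ty": 0,"tz": 0.02,"fingers": 5},{"rx": 0,"ry": 0,"rz": 0,"tx": 0,"ty": 0,"tz": 0.025,"fingers": 5},{"rx": 0,"ry": 0,"rz": 0,"tx": 0,"ty": 0,"tz": 0.025,"fingers": 5},{"rx": 0,"ry": 0,"rz": 0,"tx": 0,"ty": 0,"tz": 0.025,"fingers": 5},{"rx": 0,"ry": 0,"rz": 0,"tx": 0,"ty": 0,"tz": 0.025,"fingers": 5}]'

```text
time_s: 20.65
position: [590.8, 96.8, 128.8]
eef_rot: [[0.94, 0.341, 0.004], [0.341, -0.94, 0.005], [0.006, -0.003, -1.0]]
ft_force: [2.2, 3.7, 9.5]
grip_width: 15.3
finger_force: 55.0
```

Emit:
carry_out --increments '[{"rx": 0,"ry": 0,"rz": 0,"tx": 0,"ty": 0,"tz": -0.006,"fingers": 12},{"rx": 0,"ry": 0,"rz": 0,"tx": 0,"ty": 0,"tz": -0.006,"fingers": 20},{"rx": 0,"ry": 0,"rz": 0,"tx": 0,"ty": 0,"tz": -0.006,"fingers": 35},{"rx": 0,"ry": 0,"rz": 0,"tx": 0,"ty": 0,"tz": -0.006,"fingers": 50},{"rx": 0,"ry": 0,"rz": 0,"tx": 0,"ty": 0,"tz": -0.006,"fingers": 60},{"rx": 0,"ry": 0,"rz": 0,"tx": 0,"ty": 0,"tz": -0.006,"fingers": 60},{"rx": 0,"ry": 0,"rz": 0,"tx": 0,"ty": 0,"tz": -0.006,"fingers": 60},{"rx": 0,"ry": 0,"rz": 0,"tx": 0,"ty": 0,"tz": -0.006,"fingers": 60}]'

```text
time_s: 21.65
position: [588.4, 96.2, 127.1]
eef_rot: [[0.94, 0.341, -0.002], [0.341, -0.94, 0.003], [-0.001, -0.004, -1.0]]
ft_force: [0.0, -0.5, 0.7]
grip_width: 59.4
finger_force: 0.0
```

Emit:
carry_out --increments '[{"rx": 0,"ry": 0,"rz": 0,"tx": 0,"ty": 0,"tz": -0.08,"fingers": 60},{"rx": 0,"ry": 0,"rz": 0,"tx": 0,"ty": 0,"tz": -0.2,"fingers": 60},{"rx": 0,"ry": 0,"rz": 0,"tx": 0,"ty": 0,"tz": -0.35,"fingers": 60},{"rx": 0,"ry": 0,"rz": 0,"tx": 0,"ty": 0,"tz": -0.5,"fingers": 60},{"rx": 0,"ry": 0,"rz": 0,"tx": -0.1,"ty": 0,"tz": -0.65,"fingers": 60},{"rx": 0,"ry": 0,"rz": 0,"tx": -0.25,"ty": 0,"tz": -0.8,"fingers": 60},{"rx": 0,"ry": 0,"rz": 0,"tx": -0.35,"ty": 0,"tz": -0.8,"fingers": 60},{"rx": 0,"ry": 0,"rz": 0,"tx": -0.35,"ty": 0,"tz": -0.8,"fingers": 60}]'

```text
time_s: 22.65
position: [522.5, 71.6, 288.9]
eef_rot: [[0.94, 0.34, 0.0], [0.34, -0.94, 0.003], [0.002, -0.003, -1.0]]
ft_force: [-0.7, 1.4, -0.4]
grip_width: 59.9
finger_force: 0.0
```

```bash
python3 - <<'E'
from h import *
im2,_=cam('scene');im,_=cam('wrist')
cv2.imwrite('pics/w7.png',np.hstack([cv2.resize(im2[100:270,210:400],(400,358)),cv2.resize(im,(400,358))]))
E
```

```text
(no output)
```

View pics/w7.png

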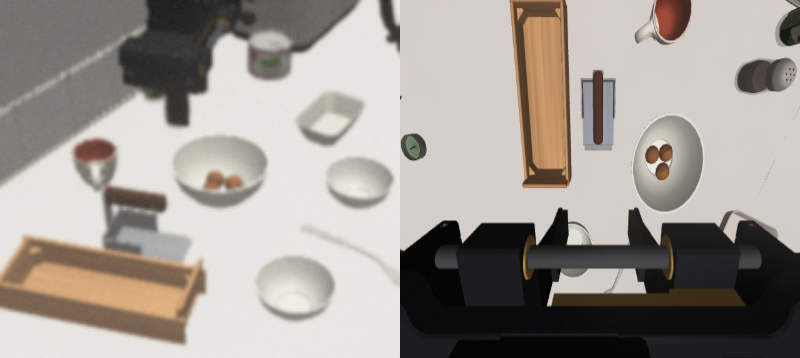

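The three nuts are in the big bowl at about (658,160) in the wrist half of the picture. The scoop stands level on the worktop and the gripper is clear of it.

```bash
python3 -c "
from h import *
print(manip.job_done())"
```

```text
the job is handed in; nothing more can be done
None
```

Job handed in after about 23 s on the robot's clock: all three walnuts are in the big round bowl, which still stands in its place, and the scoop stands level on the worktop, released with the gripper clear.

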